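Put the marking-out tools back in their foam and shut the drawer

ROBOT

A 7-joint arm with a two-finger parallel gripper is mounted at the origin on a cart in front of the work surface, level with it; the furniture and walls round the work are solid. World frame = base frame: x ahead of the robot, y to its left, z up, the work surface at z = 0. Lengths are in m, angles in degrees, forces in N, time in s.
With the tool pointing down it reaches from about 0.425 to 1.025 m from the base axis. Payload 9.4 kg.
Tool frame: the origin (TCP) lies midway between the tips of the shut fingers; the grasp point (between the pads) lies 19 mm behind it; z points along the fingers, y is the direction in which the jaws open and shut (so a half turn about z gives the same grasp; the last joint's range is limited). The gripper opens to 85 mm and grips with 20 to 120 N. Pads are 22 mm wide; open, the fingers measure 114 mm over their backs; the gripper's body (76 mm by 85 mm) begins 54 mm behind the grasp point. The pads swing forward as they close: fully open they stand 13 mm farther back than shut.
Start: joints at [-71.201, 34.337, -0.143, 91.639, 0.103, 54.024, -4.572], TCP at [0.286, 0.666, 0.231] pointing down, gripper open.
Joint ranges: [-147.43, 147.43], [-19.82, 112.94], [-74.19, 73.91], [6.32, 146.72], [-59.91, 239.91], [6.04, 106.73], [-150.56, 150.56]. Speed limits (degrees/s): [127.2, 127.2, 172.46, 172.46, 180, 180, 180].

INTERFACE

Orientations are given as [roll, pitch, yaw] about the fixed x, y, z axes, in that order (R = Rz(yaw) Ry(pitch) Rx(roll)).
In Python, from cell import bot gives the robot as it stands.
- The arm moves only by the tool drive_tool, never from a script. Its arguments are lists of equal length, an entry for each row: "travel": the shift along the world's x, y, z in m, a list of three; "angular": the turn, a rotation vector about the world's x, y, z in rad, a list of three; "fingers": the closure, from 0 (fully open) to 1 (shut). In form: {"travel": [[x, y, z], ...], "angular": [[ax, ay, az], ...], "fingers": [fingers, ...]}. A call has 1 to 12 rows; each row shifts and turns the commanded pose from where the row before left it; what a row does not reach is not made up. A row lasts 1/8 s, in which the tool goes at most 62.5 mm and 10.7 degrees, less where a joint would pass 70% of its speed; a pose out of reach is approached as far as the arm can. A call with a gripper value outside its range is refused whole. The fingers move at their own pace and stop on an object; "force" is the grip in N (left out, the last holds). Time passes only in rows, so rows that do not move let the fingers close. It gives the time, the measured TCP pose, the force and the opening at its end, in the units of the state.
- bot.sense(): the state, without advancing time (a new reading comes with each control period).
- bot.read_camera(name): name is "side" or "top"; returns a dict with "color" (384x512x3 uint8, red, green, blue), "intrinsics" (3x3 intrinsics, pixels), "xyz" and "orientation" of the camera in the world. Camera axes: x right, y up, looking along -z (the intrinsics and any distortion apply to the point x, -y, -z); pixel columns grow to the right and rows downward; lengths in m; the calibration is good to about 2 mm. A picture is of the moment at which its call begins. There is no depth.
- bot.job_done(): hands the job in, once; it reports no verdict.
The state is a dict: "time": time; "q": joint angles; "dq": joint speeds; "tau": joint torques, N m; "eef_pos": TCP position; "eef_rot": TCP orientation; "ft_force": force on the tool from outside, world axes, zero at the start; "torque": the same for the moment, N m; "width": finger opening in m.
Only numpy, scipy, OpenCV 4.12 (cv2) and the standard library are available. Lean on these libraries where they do the work, as an engineer would, in place of code of your own. Each camera call takes 0.05 s, during which the arm holds its last target.

TASK

The marking-out drawer was left open and half sorted: the centre punch lies across the cut-outs and the try square is still out on the bench. Lay the punch in its long groove and the square flat in its L-shaped cut-out, then push the drawer fully home, without slamming it, until its catch pulls it shut. Do not disturb the weight, tape measure, pliers and bottle on the bench.

Things in the scene. Friction and masses are not known exactly. Their poses are not given: they have to be found in the camera images.
- kit_case: low sheet-steel case, dark grey with blue drawer front, fixed, 190 (x) x 264 (y), top 80 above the bench. Origin under its centre; x points to its back, y left, z up; the drawer opens along -x. The lip over the opening ends 60.5 mm above the bench, 8.5 mm above the foam: a tool not down in its cut-out strikes it
- kit_drawer (a joint): how far the drawer is out, m: 0 home, stop at 0.160; starts at 0.13 to 0.155. Runner drag 1 to 2 N. A spring roller catch resists from 12 mm before home (push of 6 to 9 N), gives way 5 mm before home, then pulls the drawer shut and keeps it shut
- handle (a point): middle of the drawer's steel bow handle (moves with it, axes like the case's): bar 10 mm thick, 96 long along y, centre 28 mm in front of the drawer's flat front and 40 above the bench. The blue front is 256 wide, centred on the handle, from 11.5 to 59 above the bench; push on bar or flat. Home, it stands 4 mm proud of the case
- square_seat (a point): where the seated try square's origin lies, its axes parallel to these (moves with the drawer, axes like the case's): on the cut-out's floor, 14 below the foam top, which is 52 above the bench (drawer side walls 55). Cut-out 2 mm wider all round than stock and blade; a finger hollow, x -14 to 22, y 5 to 82, 14 deep, crosses the stock
- punch_seat (a point): where the seated centre punch's origin lies (moves with the drawer, axes like the case's): middle of the floor of a straight groove along this x, 120 long, 16 wide, 9 below the foam top. A finger hollow 36 wide (x), 11 deep, crosses its middle and reaches 36 to either side (y). The punch may point either way
- try_square: engineer's square of grey steel, flat on the bench at the start, 0.14 kg. Origin on its underside; stock (thick bar) x -40 to 40, y 33 to 54, 18 high; thin blade x -40 to -22, y -54 to 36, 8 to 10 above the underside. Grasp across the stock (21, along y) near x = 3, y = 43.5, close to its centre of mass. Seated, its top is 4 mm above the foam
- centre_punch: dark steel centre punch, 113 long (its y, point to -y), 12 thick, 0.06 kg. Origin on its underside, mid-length; solid y -39 to 56, 10 wide, 12 high. At the start it lies on the foam in the open drawer, across the square's blade cut-out (two pin punches behind it are fixed, flush). Seated, its top is 3 mm above the foam
- hold_weight: cast-iron weight with a loop, 35 x 55 x 71 high, stands on the bench just in front of the drawer; origin under its centre. To be left alone
- tape_measure: yellow tape measure, 43 x 73 x 62 high, stands beside the square; origin under its centre. To be left alone
- pliers_long: long-nose pliers with orange handles, 64 x 169 (y) x 15 high, lie beside the square's blade; origin under the centre. To be left alone
- white_bottle: small white plastic bottle, 48 in diameter, 118 high, stands to the left of the case; origin under its centre. To be left alone
Things that resemble listed ones, but are neither listed nor needed, are in the scene too. What is shaped like the centre_punch but green is not meant.

How it is judged:
By the outcome, as a careful person would: the job done as asked, in the order asked, and still so for the second after the job is handed in, with the robot touching nothing.
It also fails if it takes over 69 s, if anything falls off the work surface, if the arm or the gripper's body presses on something with over 40 N, if the wrist force passes 120 N, or if a joint passes its speed limit or range.

## Working session

There is one attempt and no reset: what is moved stays moved. The work goes in short steps, Python scripts to look and compute and a tool call to move; the robot and the scene stay as the last step left them, time stands still between calls to the robot, and variables do not carry over. Pictures are saved under pics/ and viewed, and the job is handed in when it is done.

Besides the shell and the picture viewer there is one more tool, called as a command line: name --argument value ..., lists and objects as JSON in quotes. drive_tool: Moves the arm, as the interface text tells. Its arguments: {"type":"object","properties":{"travel":{"type":"array"},"angular":{"type":"array"},"fingers":{"type":"array"},"force":{"type":"number"}},"required":["travel","angular","fingers"]}

```bash
ls; mkdir -p pics; python3 - <<'E'
from cell import bot
import cv2,numpy as np
print(bot.sense())
for n in("side","top"):
    c=bot.read_camera(n); cv2.imwrite(f"pics/{n}0.png",cv2.cvtColor(c["color"],cv2.COLOR_RGB2BGR))
    print(n,c["intrinsics"],c["xyz"],c["orientation"],c.keys())
E
```

```text
pics
{'time': 0.0, 'q': array([-71.20105455,  34.38433309,  -0.14712991,  91.68119194,
         0.10189937,  54.02352835,  -4.5718301 ]), 'dq': array([-0.09051563, -0.03908093,  0.01539535,  0.02398972, -0.07394549,
        0.10707696,  0.11477941]), 'tau': array([-7.18456590e-05, -7.76465535e+01,  1.56420708e+00, -2.58015364e+01,
        1.22139705e-02,  9.23538086e-03,  9.62433290e-06]), 'eef_pos': array([0.28534187, 0.66597106, 0.23041728]), 'eef_rot': array([-1.79911304e+02,  6.36972042e-03,  1.56810641e+02]), 'ft_force': array([-0.47458051, -0.30065096,  0.09098087]), 'torque': array([ 0.02042932, -0.00732719,  0.0070248 ]), 'width': 0.08513084793959425}
side [[388.25160768   0.         250.91648359]
 [  0.         388.25160768 188.58607666]
 [  0.           0.           1.        ]] [ 0.57093523 -1.04135277  0.78229594] [54.78185653  0.31626825  1.39804871] dict_keys(['color', 'intrinsics', 'xyz', 'orientation'])
top [[354.94130687   0.         258.39671576]
 [  0.         354.94130687 194.32816011]
 [  0.           0.           1.        ]] [ 0.49257338 -0.04398586  1.13920654] [ 3.29474722e+00  7.57291374e-02 -9.13635281e+01] dict_keys(['color', 'intrinsics', 'xyz', 'orientation'])
```

View pics/side0.png

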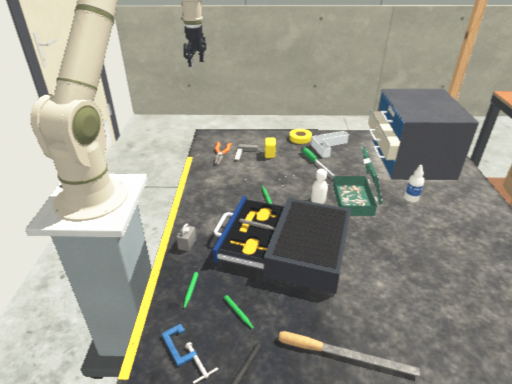

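View pics/top0.png

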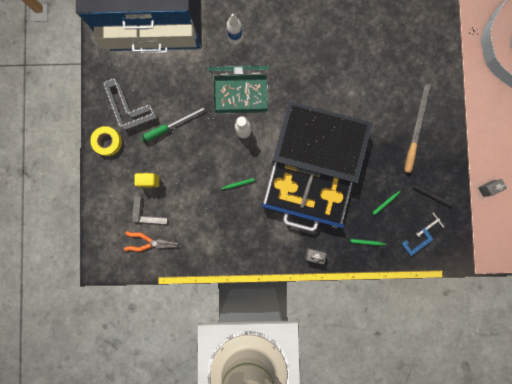

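```bash
cat > h.py <<'E'
import numpy as np,cv2
from scipy.spatial.transform import Rotation as R
from cell import bot
def cam(n,save=None):
    c=bot.read_camera(n); c["im"]=cv2.cvtColor(c["color"],cv2.COLOR_RGB2BGR)
    if save: cv2.imwrite(f"pics/{save}.png",c["im"])
    c["Rm"]=R.from_euler("xyz",c["orientation"],degrees=True).as_matrix(); return c
def ray(c,uv):
    K=c["intrinsics"]; d=np.array([(uv[0]-K[0,2])/K[0,0],-(uv[1]-K[1,2])/K[1,1],-1.]); return c["Rm"]@d
def onz(c,uv,z):
    d=ray(c,uv); o=np.array(c["xyz"]); return o+d*(z-o[2])/d[2]
def proj(c,p):
    v=c["Rm"].T@(np.array(p)-c["xyz"]); K=c["intrinsics"]
    return np.array([K[0,2]+K[0,0]*v[0]/-v[2],K[1,2]-K[1,1]*v[1]/-v[2]])
def crop(im,x0,y0,x1,y1,s,name):
    cv2.imwrite(f"pics/{name}.png",cv2.resize(im[y0:y1,x0:x1],None,fx=s,fy=s,interpolation=cv2.INTER_CUBIC))
E
python3 - <<'E'
from h import *
t=cv2.imread("pics/top0.png"); s=cv2.imread("pics/side0.png")
crop(t,255,95,380,270,4-.6,"t1")
crop(t,100,165,200,260,6,"t2")
crop(s,170,190,360,300,4,"s1")
crop(s,200,120,300,175,8,"s2")
E
```

```text
(no output)
```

View pics/t1.png

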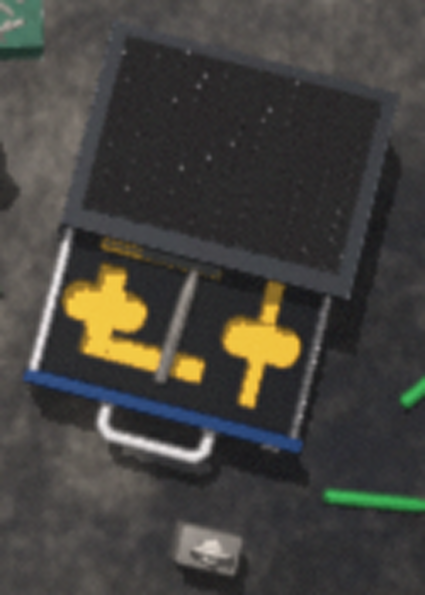

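View pics/t2.png

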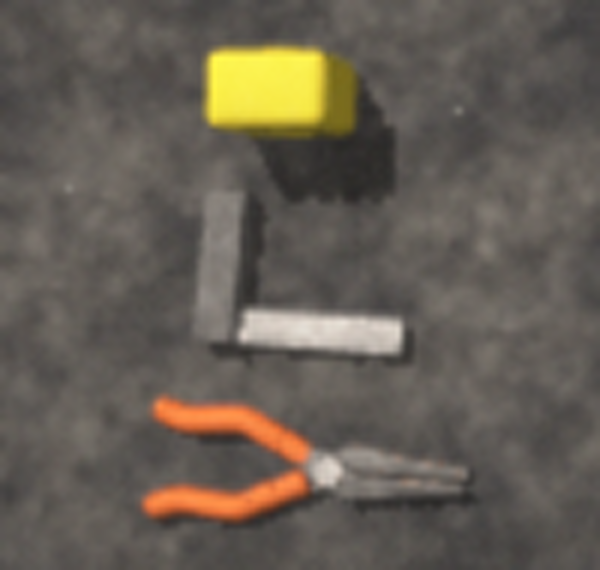

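View pics/s1.png

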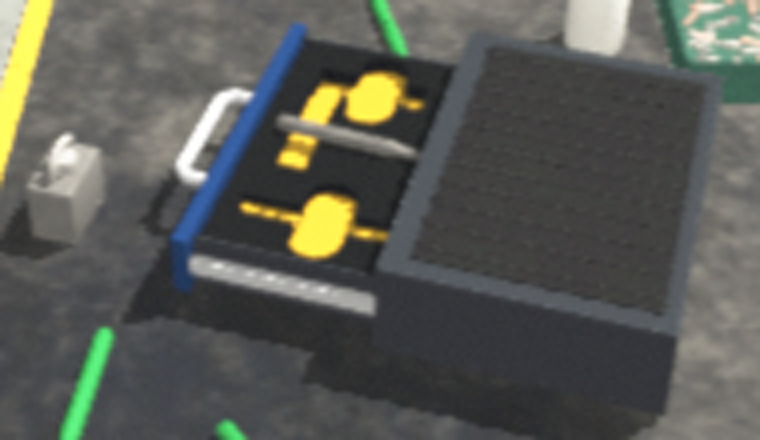

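View pics/s2.png

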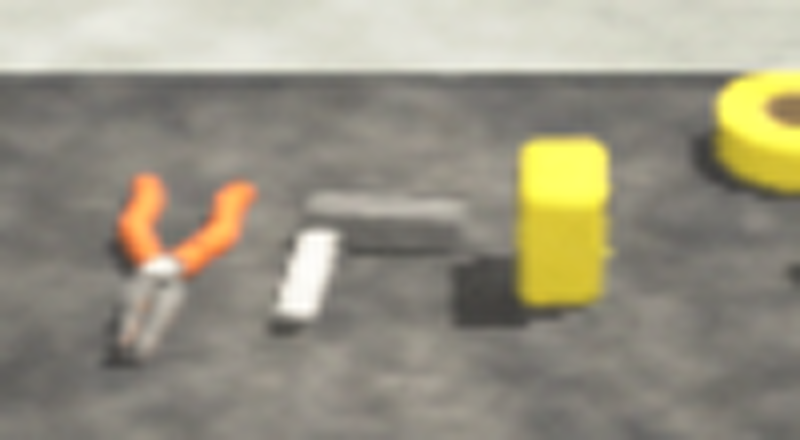

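Square candidates: small two-tone L at top px (138,210), perforated frame L at (128,105). The small one, with a stock and a thin blade, fits. Punch candidates: grey one in the drawer at (306,191), dark rod on the bench at (432,196), green ones at (238,184), (387,202) and (368,242). The one lying across the cut-outs fits. The weight is at (316,257). Measuring next.

```bash
python3 - <<'E'
from h import *
c=cam("top","top1"); s=cam("side","side1")
for nm,c,roi in(("top",c,(255,150,370,240)),("side",s,(205,190,300,285))):
    im=c["im"]; hsv=cv2.cvtColor(im,cv2.COLOR_BGR2HSV)
    def mask(lo,hi,roi):
        m=cv2.inRange(hsv,lo,hi); z=np.zeros_like(m); x0,y0,x1,y1=roi; z[y0:y1,x0:x1]=m[y0:y1,x0:x1]; return z
    b=mask((100,100,50),(125,255,255),roi)
    y=mask((18,120,100),(32,255,255),roi)
    n,l,st,ce=cv2.connectedComponentsWithStats(y)
    print(nm,"yellow",[(st[i].tolist(),ce[i].round(1).tolist()) for i in range(1,n) if st[i][4]>8])
    pts=cv2.findNonZero(b); r=cv2.minAreaRect(pts); print("blue",r,cv2.boxPoints(r).round(1).tolist())
    print([onz(c,p,.059).round(4).tolist() for p in cv2.boxPoints(r)])
c=cam("top")
crop(c["im"],262,165,362,232,8,"t3"); crop(c["im"],125,190,175,230,12,"t4")
crop(s["im"],215,190,300,275,7,"s3")
E
```

```text
top yellow [([285, 167, 11, 4, 12], [290.3, 168.5]), ([273, 173, 29, 32, 511], [287.1, 188.7]), ([320, 178, 24, 37, 385], [331.2, 196.0]), ([305, 199, 10, 9, 69], [309.7, 203.0])]
blue ((302.5815124511719, 215.19134521484375), (84.18785858154297, 5.107822418212891), 14.796762466430664) [[261.20001220703125, 206.89999389648438], [262.5, 202.0], [343.8999938964844, 223.5], [342.6000061035156, 228.39999389648438]]
[[0.5162, -0.0517, 0.059], [0.5312, -0.0561, 0.059], [0.4601, -0.3013, 0.059], [0.4452, -0.2968, 0.059]]
side yellow [([245, 208, 31, 13, 257], [259.8, 214.5]), ([239, 223, 11, 10, 70], [243.9, 227.5]), ([230, 238, 37, 17, 280], [249.1, 245.8])]
blue ((227.24618530273438, 227.73977661132812), (10.033210754394531, 72.49803924560547), 24.590116500854492) [[207.60000610351562, 258.6000061035156], [237.8000030517578, 192.6999969482422], [246.89999389648438, 196.89999389648438], [216.6999969482422, 262.79998779296875]]
[[0.438, -0.3316, 0.059], [0.5006, -0.0404, 0.059], [0.5304, -0.0623, 0.059], [0.463, -0.3458, 0.059]]
```

View pics/t3.png

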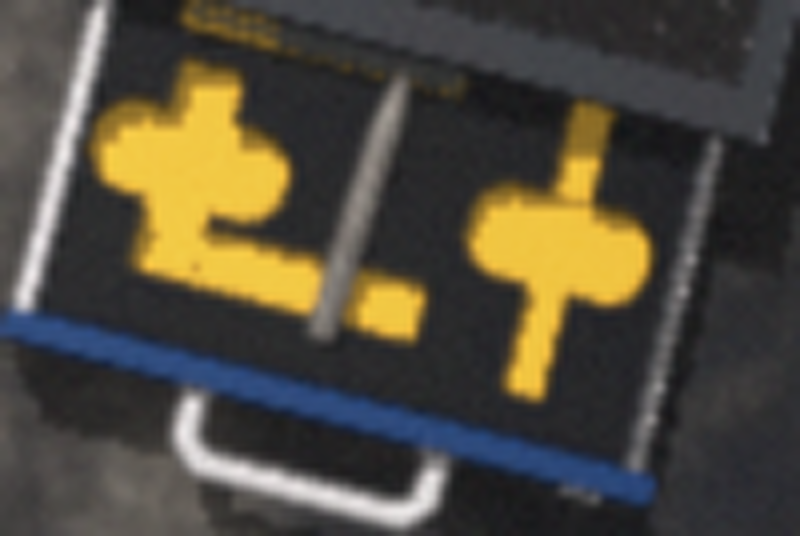

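View pics/t4.png

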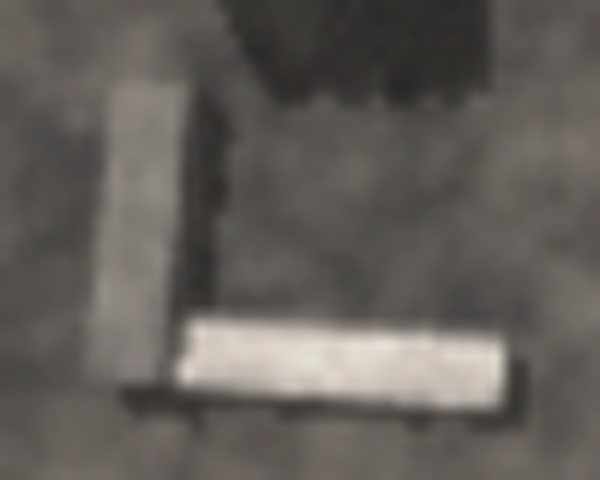

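View pics/s3.png

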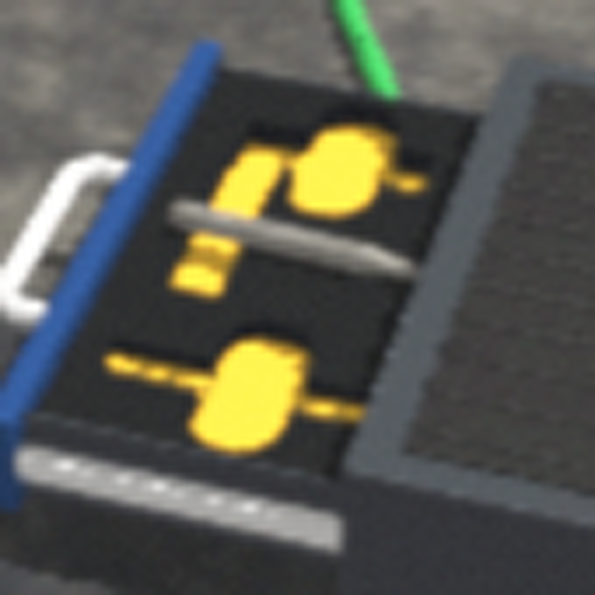

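```bash
cat >> h.py <<'E'
def rect(c,org,yaw,xr,yr,z,ppm):
    # output: rows from x max down to x min, cols from y max to y min (like top view)
    W=int((yr[1]-yr[0])*ppm);H=int((xr[1]-xr[0])*ppm)
    cs,sn=np.cos(np.radians(yaw)),np.sin(np.radians(yaw))
    src=[];dst=[]
    for x,y in((xr[0],yr[0]),(xr[0],yr[1]),(xr[1],yr[0]),(xr[1],yr[1])):
        src.append(proj(c,[org[0]+cs*x-sn*y,org[1]+sn*x+cs*y,z])); dst.append([(yr[1]-y)*ppm,(xr[1]-x)*ppm])
    M=cv2.getPerspectiveTransform(np.float32(src),np.float32(dst))
    return cv2.warpPerspective(c["im"],M,(W,H),flags=cv2.INTER_CUBIC)
E
python3 - <<'E'
from h import *
org=[.4957,-.1787]
for n in("top","side"):
    c=cam(n); im=rect(c,org,-16.2,(-.05,.18),(-.14,.14),.052,2500)
    for k in range(0,700,50): cv2.line(im,(k,0),(k,5),(255,255,255),1)
    for k in range(0,575,50): cv2.line(im,(0,k),(5,k),(255,255,255),1)
    cv2.imwrite(f"pics/r_{n}.png",im)
E
```

```text
(no output)
```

View pics/r_top.png

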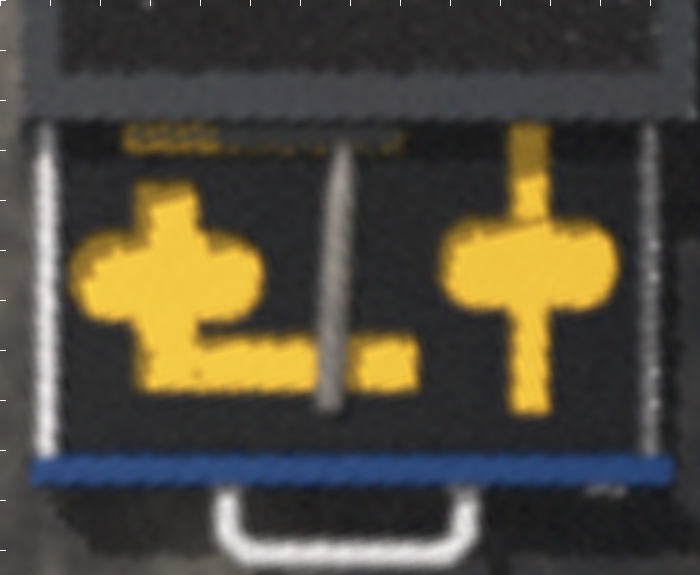

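View pics/r_side.png

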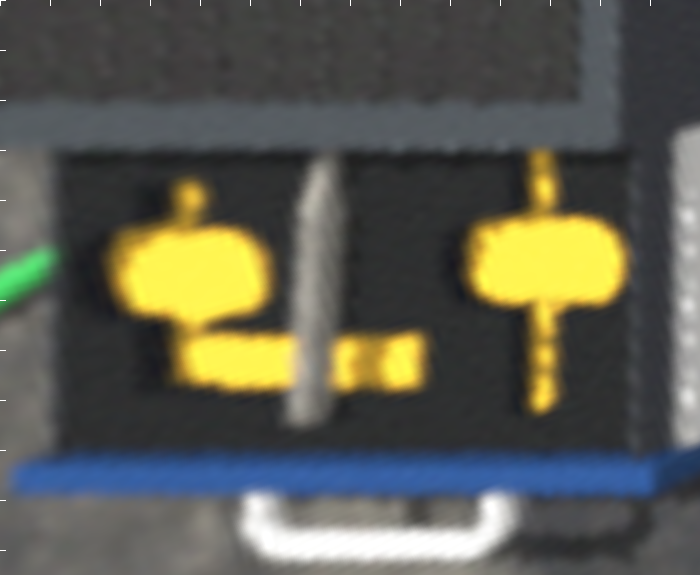

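```bash
python3 - <<'E'
from h import *
org=np.array([.4957,-.1787]); P=2500
c=cam("top"); im=rect(c,org,-16.2,(-.05,.18),(-.14,.14),.052,P).astype(float)
Y=im[:,:,2]-im[:,:,0]
def edge(prof):
    # subpixel 50% crossings
    h=(prof.max()+prof.min())/2; s=np.where(np.diff(np.sign(prof-h)))[0]
    return [round(float(i+(h-prof[i])/(prof[i+1]-prof[i])),1) for i in s]
f=lambda v:[round(.14-k/P,4) for k in v]
g=lambda v:[round(.18-k/P,4) for k in v]
print("groove y rows330-400",[f(np.array(edge(Y[r:r+20,480:580].mean(0)))+480) for r in(325,345,365,380)])
print("groove y rows170-210",f(np.array(edge(Y[180:205,480:580].mean(0)))+480))
print("hollow p y",f(np.array(edge(Y[255:275,420:640].mean(0)))+420))
print("groove x bottom",g(np.array(edge(Y[330:440,520:540].mean(1)))+330))
print("hollow p x",g(np.array(edge(Y[200:330,470:505].mean(1)))+200),g(np.array(edge(Y[200:330,555:590].mean(1)))+200))
print("stock y",f(np.array(edge(Y[195:225,110:230].mean(0)))+110),f(np.array(edge(Y[340:380,110:180].mean(0)))+110))
print("stock x top",g(np.array(edge(Y[160:230,150:185].mean(1)))+160))
print("hollow s y",f(np.array(edge(Y[265:290,40:300].mean(0)))+40))
print("hollow s x",g(np.array(edge(Y[200:340,95:125].mean(1)))+200),g(np.array(edge(Y[200:340,212:240].mean(1)))+200))
print("blade x",g(np.array(edge(Y[325:410,220:305].mean(1)))+325),g(np.array(edge(Y[325:410,370:405].mean(1)))+325))
print("blade end y",f(np.array(edge(Y[345:385,370:450].mean(0)))+370))
# blue
B=im[:,:,0]-im[:,:,2]
print("blue x",[g(np.array(edge(B[430:510,k:k+20].mean(1)))+430) for k in(60,300,600)],"y",f(edge(B[462:478].mean(0))))
# punch plane .060
G=rect(c,org,-16.2,(-.05,.18),(-.14,.14),.060,P).astype(float)
S=cv2.cvtColor(G.astype(np.float32).clip(0,255).astype(np.uint8),cv2.COLOR_BGR2HSV)
m=cv2.inRange(S,(0,0,85),(180,90,255)); m[:145]=0;m[425:]=0;m[:,:290]=0;m[:,370:]=0
m=cv2.morphologyEx(m,cv2.MORPH_OPEN,np.ones((5,5)))
pts=cv2.findNonZero(m)[:,0].astype(np.float32)
print("punch n",len(pts),pts.min(0),pts.max(0),cv2.minAreaRect(pts))
l=cv2.fitLine(pts[(pts[:,1]>200)&(pts[:,1]<390)],cv2.DIST_L2,0,.01,.01).ravel(); print("line",l,np.degrees(np.arctan2(l[0],l[1])))
# square
for z,xr in((.018,0),(.010,0)):
    im2=rect(c,[.62,.35],0,(-.1,.1),(-.12,.12),z,P); cv2.imwrite(f"pics/sq{int(z*1000)}.png",im2)
print(onz(c,(137.5,209),.018))
E
```

```text
groove y rows330-400 [[np.float64(-0.0645), np.float64(-0.0794)], [np.float64(-0.0643), np.float64(-0.079)], [np.float64(-0.0645), np.float64(-0.0793)], [np.float64(-0.0643), np.float64(-0.0792)]]
groove y rows170-210 [np.float64(-0.0646), np.float64(-0.0792)]
hollow p y [np.float64(-0.0372), np.float64(-0.1068)]
groove x bottom [np.float64(0.0149)]
hollow p x [np.float64(0.0907), np.float64(0.0566)] [np.float64(0.0905), np.float64(0.0566)]
stock y [np.float64(0.0846), np.float64(0.061)] [np.float64(0.0846)]
stock x top [np.float64(0.1052)]
hollow s y [np.float64(0.1106), np.float64(0.0353)]
hollow s x [np.float64(0.0852), np.float64(0.052)] [np.float64(0.0845), np.float64(0.0519), np.float64(0.045)]
blade x [np.float64(0.0451), np.float64(0.0236)] [np.float64(0.0452), np.float64(0.0236)]
blade end y [np.float64(-0.0268)]
blue x [[np.float64(-0.0013), np.float64(-0.0142)], [np.float64(-0.0013), np.float64(-0.0142)], [np.float64(-0.0013), np.float64(-0.0132)]] y [0.1281, -0.1295]
punch n 6611 [312. 148.] [349. 409.] ((331.38427734375, 278.52899169921875), (31.245506286621094, 261.613525390625), 1.8778774738311768)
line [ 4.0562183e-02 -9.9917704e-01  3.3124442e+02  2.9429190e+02] 177.67531
[0.51985259 0.33874657 0.018     ]
```

View pics/sq18.png

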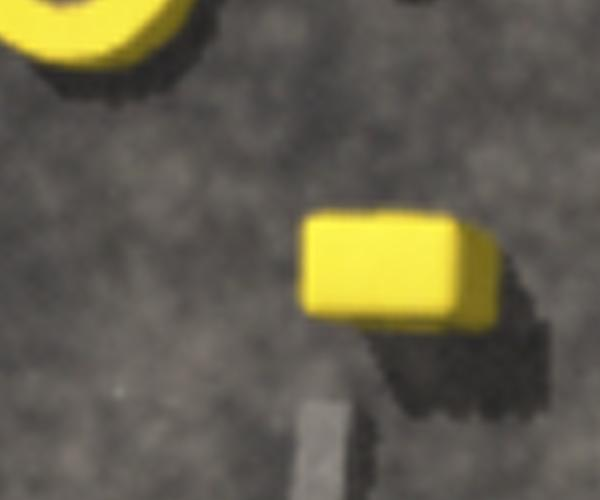

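```bash
python3 - <<'E'
from h import *
c=cam("top"); P=4000
for z in(.018,.010):
    im=rect(c,[.5,.31],0,(-.07,.07),(-.08,.08),z,P); cv2.imwrite(f"pics/sq{int(z*1000)}.png",im)
E
```

```text
(no output)
```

View pics/sq18.png

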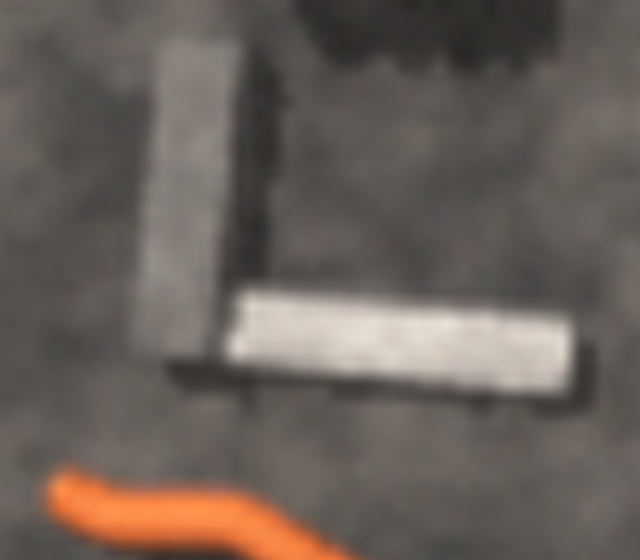

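drive_tool --travel '[[0.018, -0.057, 0], [0.018, -0.057, 0], [0.018, -0.057, 0], [0.018, -0.057, 0], [0.018, -0.057, 0], [0.018, -0.057, 0], [0.019, -0.057, 0], [0.019, -0.057, 0], [0.019, -0.057, 0], [0.019, -0.057, 0], [0.019, -0.057, 0], [0.019, -0.057, 0]]' --angular '[[0, 0, 0], [0, 0, 0], [0, 0, 0], [0, 0, 0], [0, 0, 0], [0, 0, 0], [0, 0, 0], [0, 0, 0], [0, 0, 0], [0, 0, 0], [0, 0, 0], [0, 0, 0]]' --fingers '[0, 0.5, 0.5, 0.5, 0.5, 0.5, 0.5, 0.5, 0.5, 0.5, 0.5, 0.5]' --force 40

```text
time: 1.95
eef_pos: [0.5082, -0.0194, 0.2317]
eef_rot: [180.0, 0.1, 156.8]
ft_force: [0.9, 1.3, -0.0]
width: 0.0428
```

drive_tool --travel '[[0.02, -0.057, 0], [0.02, -0.058, 0], [0.0186, -0.0576, 0], [0, 0, -0.05], [0, 0, -0.05], [0, 0, -0.03], [0, 0, 0], [0, 0, 0]]' --angular '[[0, 0, 0.041], [0, 0, 0.041], [0, 0, 0], [0, 0, 0], [0, 0, 0], [0, 0, 0], [0, 0, 0], [0, 0, 0]]' --fingers '[0.5, 0.5, 0.5, 0.5, 0.5, 0.5, 0.5, 0.5]'

```text
time: 2.95
eef_pos: [0.5668, -0.1904, 0.1024]
eef_rot: [180.0, 0.1, 161.5]
ft_force: [-0.1, 0.4, 0.3]
width: 0.0427
```

```bash
python3 - <<'E'
from h import *
t=cam("top");s=cam("side")
crop(t["im"],262,155,362,232,7,"t5"); crop(s["im"],205,150,305,275,5,"s5")
st=bot.sense(); print(st["eef_pos"],st["eef_rot"],proj(t,st["eef_pos"]),proj(s,st["eef_pos"]))
E
```

```text
[ 0.56708555 -0.19045041  0.10294627] [1.79988361e+02 1.54302582e-01 1.61503868e+02] [308.28746205 188.07488373] [258.29809107 211.5589565 ]
```

View pics/t5.png

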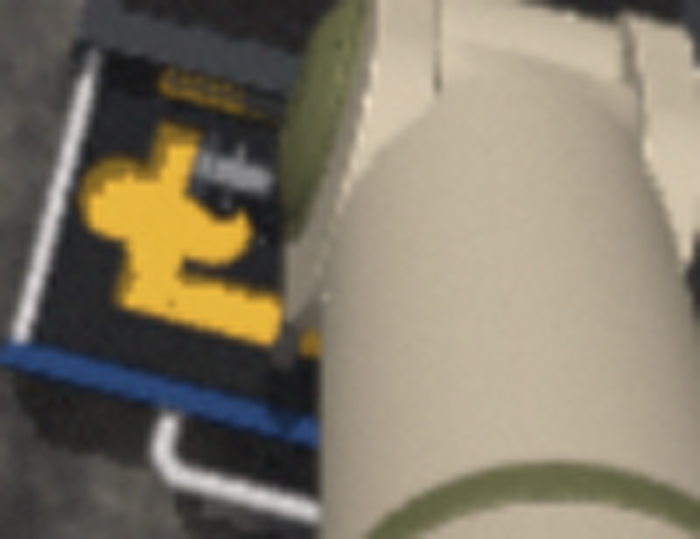

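View pics/s5.png

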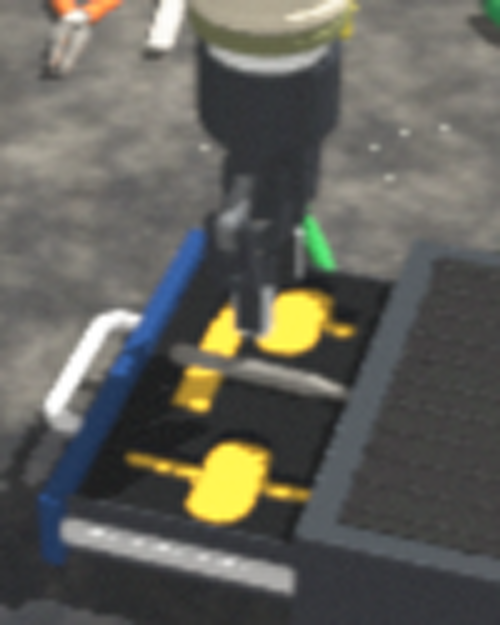

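drive_tool --travel '[[0, -0.001, -0.025], [0, 0, -0.018], [0, 0, -0.0045], [0, 0, 0], [0, 0, 0], [0, 0, 0], [0, 0, 0], [0, 0, 0]]' --angular '[[0, 0, 0], [0, 0, 0], [0, 0, 0], [0, 0, 0], [0, 0, 0], [0, 0, 0], [0, 0, 0], [0, 0, 0]]' --fingers '[0.5, 0.5, 0.5, 0.5, 1, 1, 1, 1]' --force 40

```text
time: 4.05
eef_pos: [0.5665, -0.1913, 0.0545]
eef_rot: [180.0, 0.1, 161.5]
ft_force: [-0.6, 0.2, 5.5]
width: 0.0092
```

```bash
python3 - <<'E'
from h import *
s=cam("side"); crop(s["im"],205,150,305,275,5,"s6")
st=bot.sense(); print(st["eef_pos"],st["eef_rot"],st["width"],st["ft_force"])
E
```

```text
[ 0.56655086 -0.19133032  0.054484  ] [1.79995439e+02 6.90447862e-02 1.61505029e+02] 0.008988688556748043 [-0.21334377 -0.03691724  6.90107183]
```

View pics/s6.png

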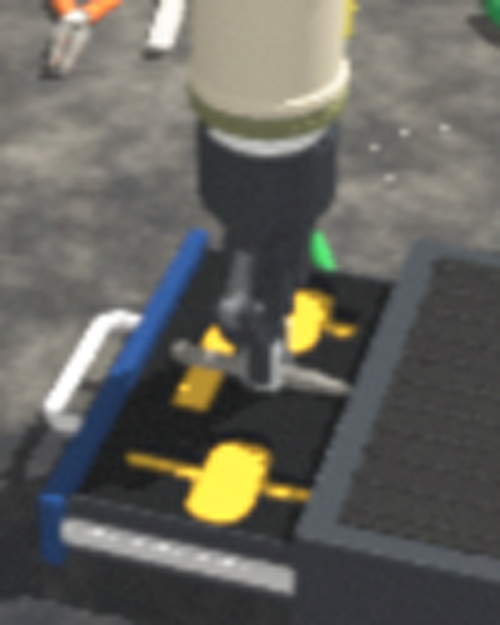

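drive_tool --travel '[[0, 0, 0.002], [-0.0058, 0.0017, 0.001], [0, 0, 0.022], [-0.005, -0.026, 0], [-0.005, -0.026, 0], [-0.0039, -0.0269, 0], [0, 0, 0], [0, 0, -0.012], [0, 0, 0]]' --angular '[[0, 0, 0], [0, 0, 0], [0, 0, 0], [0, 0, 0.02], [0, 0, 0.02], [0, 0, 0], [0, 0, 0], [0, 0, 0], [0, 0, 0]]' --fingers '[1, 1, 1, 1, 1, 1, 1, 1, 1]'

```text
time: 5.22
eef_pos: [0.5459, -0.2667, 0.0655]
eef_rot: [180.0, -0.1, 163.9]
ft_force: [0.6, 0.0, -0.8]
width: 0.0089
```

```bash
python3 - <<'E'
from h import *
s=cam("side"); crop(s["im"],205,170,305,275,6,"s7")
st=bot.sense(); print(st["eef_pos"],st["eef_rot"],st["width"],st["ft_force"])
E
```

```text
[ 0.54621817 -0.26695621  0.06591721] [ 1.79962241e+02 -9.37690346e-02  1.63889996e+02] 0.009004101639792938 [-0.08534427  0.40924807 -0.9324594 ]
```

View pics/s7.png

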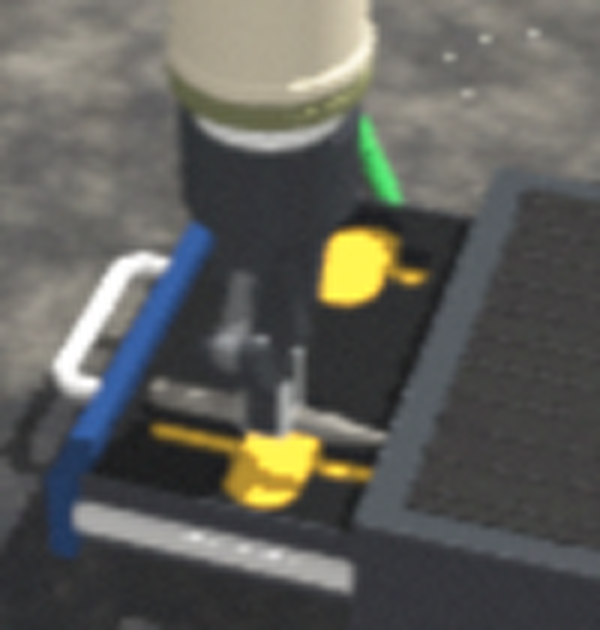

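drive_tool --travel '[[0, 0, 0], [0, 0, -0.006], [0, 0, -0.005], [0, 0, -0.004], [0, 0, -0.003], [0, 0, 0]]' --angular '[[0, 0, 0], [0, 0, 0], [0, 0, 0], [0, 0, 0], [0, 0, 0], [0, 0, 0]]' --fingers '[1, 1, 1, 1, 1, 1]'

```text
time: 6.02
eef_pos: [0.5463, -0.2684, 0.0485]
eef_rot: [180.0, -0.0, 163.8]
ft_force: [-0.1, 0.3, -1.2]
width: 0.0094
```

```bash
python3 - <<'E'
from h import *
s=cam("side"); crop(s["im"],205,170,305,275,6,"s8")
st=bot.sense(); print(st["eef_pos"],st["eef_rot"],st["width"],st["ft_force"],st["torque"])
E
```

```text
[ 0.54640495 -0.26840584  0.04869254] [ 1.79998737e+02 -5.86417178e-03  1.63797813e+02] 0.009111582542011954 [ 0.411157   -0.0603177  -0.21198236] [-0.00942003  0.06384351  0.00100075]
```

View pics/s8.png

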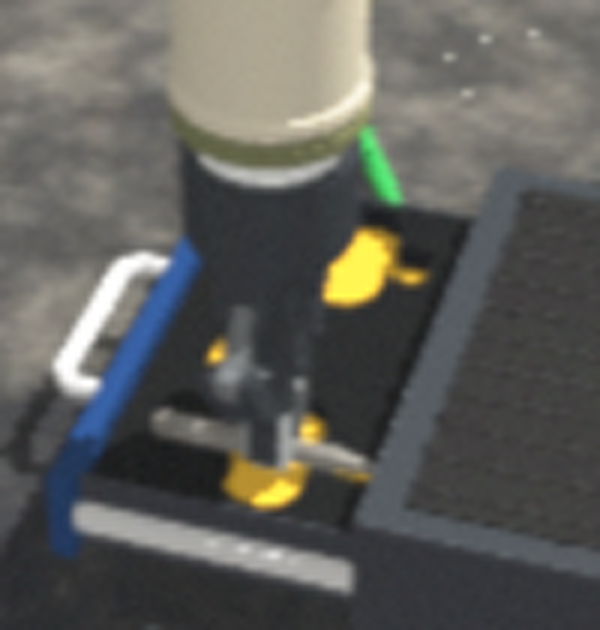

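drive_tool --travel '[[0, 0, -0.0025], [0, 0, 0], [0, 0, 0], [0, 0, 0], [0, 0, 0], [0, 0, 0.03], [0, 0, 0.05], [0, 0, 0.05]]' --angular '[[0, 0, 0], [0, 0, 0], [0, 0, 0], [0, 0, 0], [0, 0, 0], [0, 0, 0], [0, 0, 0], [0, 0, 0]]' --fingers '[1, 1, 0.7, 0.7, 0.7, 0.7, 0.6, 0.5]'

```text
time: 7.08
eef_pos: [0.5462, -0.2683, 0.1775]
eef_rot: [180.0, -0.0, 163.8]
ft_force: [0.5, 0.3, 0.4]
width: 0.0427
```

```bash
python3 - <<'E'
from h import *
c=cam("top","top2"); P=4000; org=[.5,.31]; yaw=-5.1
def pr(a,lo,hi,o):
    d=np.abs(np.gradient(cv2.GaussianBlur(a.reshape(-1,1).astype(np.float32),(1,15),4).ravel())); 
    idx=[i for i in range(1,len(d)-1) if d[i]>d[i-1] and d[i]>=d[i+1] and d[i]>.25*d.max()]
    return [(round((o-(lo+i)/P),4),round(float(d[i]),2)) for i in idx]
for z in(.018,.010):
    im=rect(c,org,yaw,(-.07,.07),(-.08,.08),z,P); cv2.imwrite(f"pics/sqr{int(z*1000)}.png",im)
    g=cv2.cvtColor(im,cv2.COLOR_BGR2GRAY).astype(float)
    if z==.018:
        for a in(60,130,200,270): print("stock y rows",a,pr(g[a:a+50,80:300].mean(0),80,0,.08))
        print("stock x",pr(g[5:430,160:215].mean(1),5,0,.07))
    else:
        for a in(270,370,470): print("blade x cols",a,pr(g[240:440,a:a+60].mean(1),240,0,.07))
        print("blade y end",pr(g[310:350,480:640].mean(0),480,0,.08))
# punch check
crop(c["im"],262,155,362,232,7,"t9")
im=rect(c,[.4957,-.1787],-16.2,(-.05,.18),(-.14,.14),.052,2500);cv2.imwrite("pics/r_top2.png",im)
E
```

```text
stock y rows 60 [(0.0455, 1.56), (0.0253, 2.91), (0.0137, 1.15)]
stock y rows 130 [(0.045, 2.67), (0.0253, 3.57), (0.0127, 1.66)]
stock y rows 200 [(0.046, 2.39), (0.0255, 2.81), (0.014, 1.85)]
stock y rows 270 [(0.0452, 2.03), (0.026, 2.81), (0.0198, 2.31), (0.013, 0.71)]
stock x [(0.0568, 1.33), (-0.022, 2.9), (-0.0297, 1.29)]
blade x cols 270 [(-0.0045, 4.8), (-0.023, 5.01)]
blade x cols 370 [(-0.005, 4.94), (-0.0225, 5.76), (-0.029, 2.03)]
blade x cols 470 [(-0.0045, 5.02), (-0.0235, 5.68)]
blade y end [(-0.062, 7.11)]
```

View pics/sqr18.png

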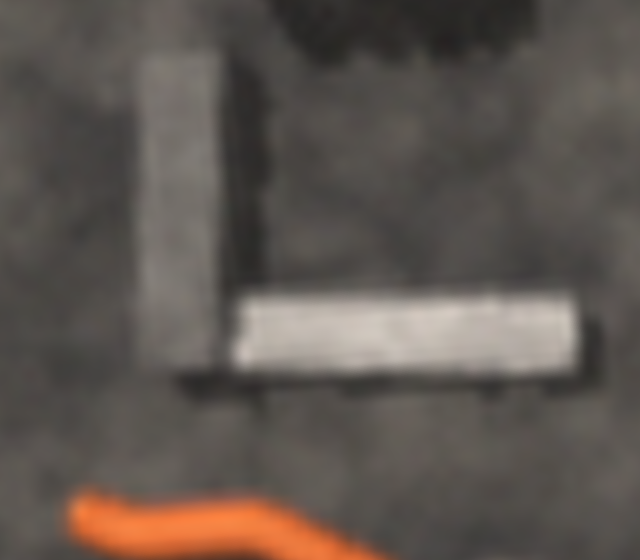

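View pics/r_top2.png

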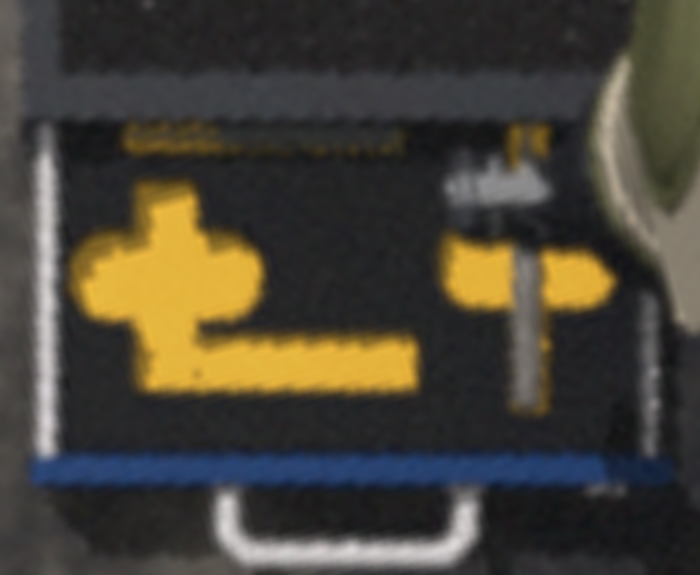

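drive_tool --travel '[[-0.002, 0.051, 0], [-0.002, 0.051, 0], [-0.002, 0.051, 0], [-0.002, 0.051, 0], [-0.002, 0.051, 0], [-0.002, 0.051, 0], [-0.002, 0.051, 0], [-0.002, 0.051, 0], [-0.002, 0.051, 0], [-0.002, 0.051, 0], [-0.002, 0.051, 0], [-0.001, 0.051, -0.02]]' --angular '[[0, 0, 0.04], [0, 0, 0.04], [0, 0, 0.04], [0, 0, 0.04], [0, 0, 0.034], [0, 0, 0], [0, 0, 0], [0, 0, 0], [0, 0, 0], [0, 0, 0], [0, 0, 0], [0, 0, 0]]' --fingers '[0.5, 0.5, 0.5, 0.5, 0.5, 0.5, 0.5, 0.5, 0.5, 0.5, 0.5, 0.5]'

```text
time: 8.62
eef_pos: [0.524, 0.3458, 0.1573]
eef_rot: [179.9, 0.1, 174.9]
ft_force: [1.0, -1.1, -0.1]
width: 0.0423
```

drive_tool --travel '[[0, 0, -0.02], [0, 0, 0], [0, 0, 0]]' --angular '[[0, 0, 0], [0, 0, 0], [0, 0, 0]]' --fingers '[0.5, 0.5, 0.5]'

```text
time: 9.0
eef_pos: [0.5239, 0.3428, 0.1368]
eef_rot: [-180.0, 0.0, 174.8]
ft_force: [-0.3, -0.8, -0.1]
width: 0.0425
```

```bash
python3 - <<'E'
from h import *
c=cam("top","top3"); s=cam("side","side3")
st=bot.sense(); print(st["eef_pos"],st["eef_rot"],st["width"])
crop(c["im"],100,165,200,260,6,"t10"); crop(s["im"],200,110,300,175,7,"s10")
im=rect(c,[.4957,-.1787],-16.2,(-.05,.18),(-.14,.14),.055,2500);cv2.imwrite("pics/r_top3.png",im)
E
```

```text
[0.52416221 0.34295795 0.13728894] [1.79959969e+02 6.85756927e-02 1.74834915e+02] 0.042847800606311034
```

View pics/t10.png

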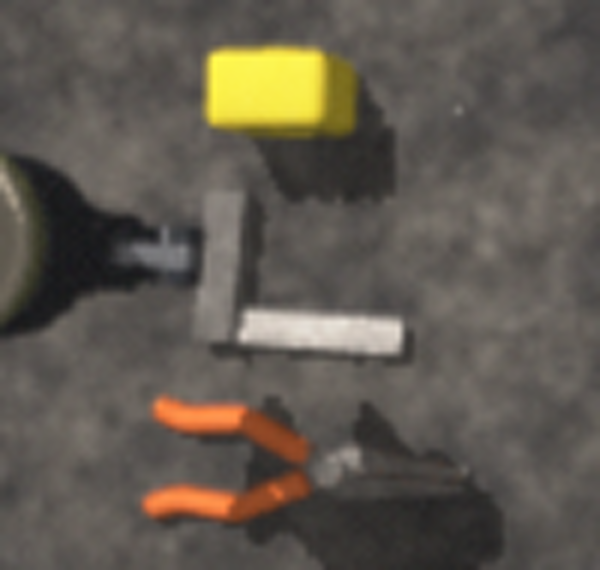

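View pics/s10.png

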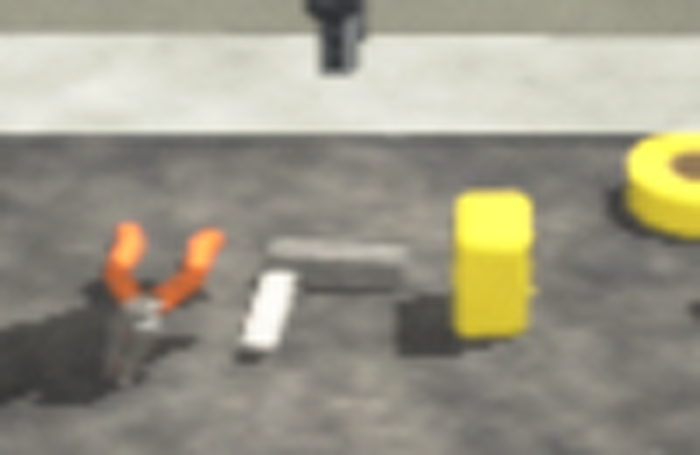

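View pics/r_top3.png

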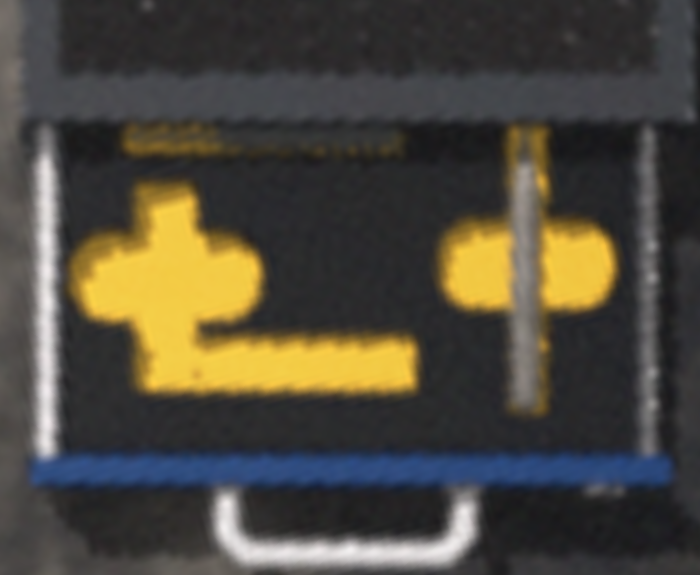

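```bash
python3 - <<'E'
from h import *
c=cam("top")
def pr(a,lo,o,P=2500):
    d=np.gradient(cv2.GaussianBlur(a.reshape(-1,1).astype(np.float32),(1,15),3).ravel()); e=abs(d)
    return [(round((o-(lo+i)/P),4),round(float(d[i]),2)) for i in range(1,len(d)-1) if e[i]>e[i-1] and e[i]>=e[i+1] and e[i]>.2*e.max()]
for nm,z,cc in(("top1",.064,None),("top3",.055,None)):
    c["im"]=cv2.imread(f"pics/{nm}.png")
    im=rect(c,[.4957,-.1787],-16.2,(-.05,.18),(-.14,.14),z,2500).astype(float)
    B=im[:,:,0]  # blue channel: yellow & black low, punch high
    if nm=="top1":
        print("head x",pr(B[370:450,325:333].mean(1),370,.18))
        for r in(200,240,280,320,360): print(r,pr(B[r:r+10,300:370].mean(0),300,.14))
    else:
        print("head x",pr(B[370:450,518:530].mean(1),370,.18))
        for r in(170,200,240,280,320,360,390): print(r,pr(B[r:r+10,490:570].mean(0),490,.14))
E
```

```text
head x [(0.016, -4.69)]
200 [(0.0108, 6.37), (0.0008, -6.03)]
240 [(0.0116, 5.79), (0.002, -5.2)]
280 [(0.0128, 5.76), (0.0024, -5.16)]
320 [(0.014, 4.8), (0.0032, -4.24)]
360 [(0.014, 3.72), (0.0032, -4.45), (-0.0028, 1.71)]
head x [(0.0176, -4.46), (0.002, 0.94)]
170 [(-0.066, 7.09), (-0.0732, -6.78)]
200 [(-0.0648, 6.7), (-0.0736, -5.08)]
240 [(-0.0652, 4.22), (-0.0744, -5.03)]
280 [(-0.0648, 4.12), (-0.0748, -4.42)]
320 [(-0.0644, 5.59), (-0.0756, -4.39)]
360 [(-0.0648, 5.2), (-0.0752, -5.04)]
390 [(-0.0648, 4.53), (-0.0744, -4.8)]
```

drive_tool --travel '[[-0.0008, -0.0004, -0.05], [0, 0, -0.05], [0, 0, -0.025], [0, 0, -0.009], [0, 0, 0], [0, 0, 0], [0, 0, 0], [0, 0, 0], [0, 0, 0]]' --angular '[[0, 0, 0], [0, 0, 0], [0, 0, 0], [0, 0, 0], [0, 0, 0], [0, 0, 0], [0, 0, 0], [0, 0, 0], [0, 0, 0]]' --fingers '[0.5, 0.5, 0.5, 0.5, 0.5, 1, 1, 1, 1]' --force 60

```text
time: 10.28
eef_pos: [0.5235, 0.3436, 0.0039]
eef_rot: [179.9, 0.1, 174.9]
ft_force: [-0.2, -1.0, 6.8]
width: 0.0186
```

```bash
python3 - <<'E'
from h import *
c=cam("top","top4"); s=cam("side","side4")
st=bot.sense(); print(st["eef_pos"],st["eef_rot"],st["width"],st["ft_force"])
crop(c["im"],100,165,200,260,6,"t11"); crop(s["im"],200,110,300,175,7,"s11")
P=4000
def pr(a,lo,o):
    d=np.abs(np.gradient(cv2.GaussianBlur(a.reshape(-1,1).astype(np.float32),(1,15),4).ravel())); 
    return [(round((o-(lo+i)/P),4),round(float(d[i]),2)) for i in range(1,len(d)-1) if d[i]>d[i-1] and d[i]>=d[i+1] and d[i]>.25*d.max()]
for z in(.018,.010):
    im=rect(c,[.5,.31],-5.1,(-.07,.07),(-.08,.08),z,P); cv2.imwrite(f"pics/sqx{int(z*1000)}.png",im)
    g=cv2.cvtColor(im,cv2.COLOR_BGR2GRAY).astype(float)
    if z==.018:
        for a in(60,130,200,270): print("stock y rows",a,pr(g[a:a+50,80:300].mean(0),80,.08))
        print("stock x",pr(g[5:430,160:215].mean(1),5,.07))
    else:
        for a in(270,370,470): print("blade x cols",a,pr(g[240:440,a:a+60].mean(1),240,.07))
        print("blade y end",pr(g[310:350,480:640].mean(0),480,.08))
E
```

```text
[0.52345443 0.34364977 0.00397624] [1.79909937e+02 1.12687932e-01 1.74907592e+02] 0.018149379928658633 [-0.49616031 -0.54320399  7.19391292]
stock y rows 60 [(0.054, 1.17), (0.0465, 2.91), (0.0265, 4.42), (0.0168, 1.38)]
stock y rows 130 [(0.0585, 0.58), (0.0328, 1.36), (0.0222, 0.9), (0.0163, 1.75), (0.0122, 1.84)]
stock y rows 200 [(0.0583, 0.61), (0.0328, 0.56), (0.0285, 0.29), (0.0238, 1.12), (0.0173, 0.86), (0.0132, 0.51), (0.0078, 0.98)]
stock y rows 270 [(0.0475, 1.7), (0.0232, 0.7), (0.0178, 0.44)]
stock x [(0.0568, 1.61), (0.0358, 3.26), (0.0258, 0.9), (0.0155, 0.82), (0.0043, 1.48), (-0.022, 1.24)]
blade x cols 270 [(-0.0045, 2.66), (-0.0232, 2.37)]
blade x cols 370 [(0.0038, 1.22), (-0.0045, 4.5), (-0.0137, 1.95), (-0.0222, 2.85)]
blade x cols 470 [(-0.0037, 3.93), (-0.009, 2.31), (-0.0225, 2.27)]
blade y end [(-0.0505, 1.99), (-0.0617, 5.58), (-0.0682, 1.83)]
```

View pics/t11.png

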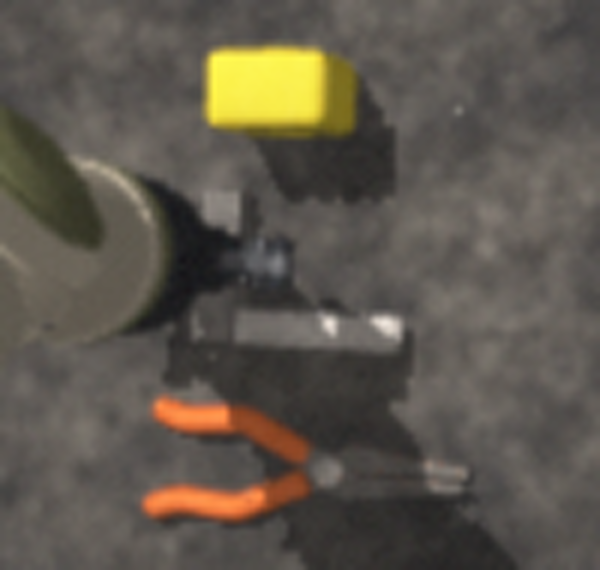

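View pics/s11.png

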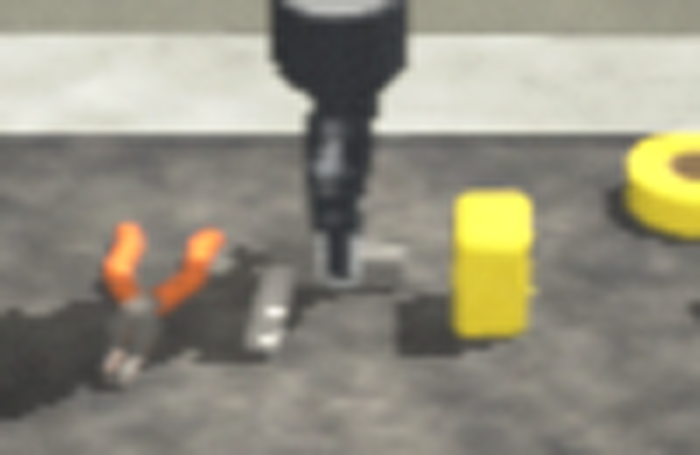

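drive_tool --travel '[[0, 0, 0.01], [0, 0, 0.04], [0, 0, 0.05], [0.006, -0.047, 0.02], [0.006, -0.047, 0], [0.006, -0.047, 0], [0.006, -0.047, 0], [0.006, -0.047, 0], [0.006, -0.047, 0], [0.006, -0.047, 0], [0.006, -0.047, 0], [0.006, -0.047, 0]]' --angular '[[0, 0, 0], [0, 0, 0], [0, 0, 0], [0, 0, -0.03], [0, 0, -0.03], [0, 0, -0.03], [0, 0, -0.03], [0, 0, -0.03], [0, 0, -0.03], [0, 0, -0.014], [0, 0, 0], [0, 0, 0]]' --fingers '[1, 1, 1, 1, 1, 1, 1, 1, 1, 1, 1, 1]'

```text
time: 11.88
eef_pos: [0.5768, -0.0813, 0.1233]
eef_rot: [180.0, 0.1, 163.8]
ft_force: [0.3, -0.4, -0.9]
width: 0.0187
```

drive_tool --travel '[[0.0039, -0.05, 0], [0, 0, 0], [0, 0, -0.03], [0, 0, 0]]' --angular '[[0, 0, 0], [0, 0, 0], [0, 0, 0], [0, 0, 0]]' --fingers '[1, 1, 1, 1]'

```text
time: 12.38
eef_pos: [0.5793, -0.1288, 0.0914]
eef_rot: [-180.0, -0.2, 163.8]
ft_force: [-0.4, -0.4, 0.2]
width: 0.0182
```

```bash
python3 - <<'E'
from h import *
c=cam("top","top5"); s=cam("side","side5")
st=bot.sense(); print(st["eef_pos"],st["eef_rot"],st["width"],st["ft_force"])
crop(c["im"],250,135,362,232,6,"t12"); crop(s["im"],200,130,310,275,4,"s12")
E
```

```text
[ 0.58055954 -0.12903713  0.09293525] [ 1.79991143e+02 -1.24452431e-02  1.63852739e+02] 0.01843741870218877 [ 0.16709027 -0.2617195  -0.71216784]
```

View pics/t12.png

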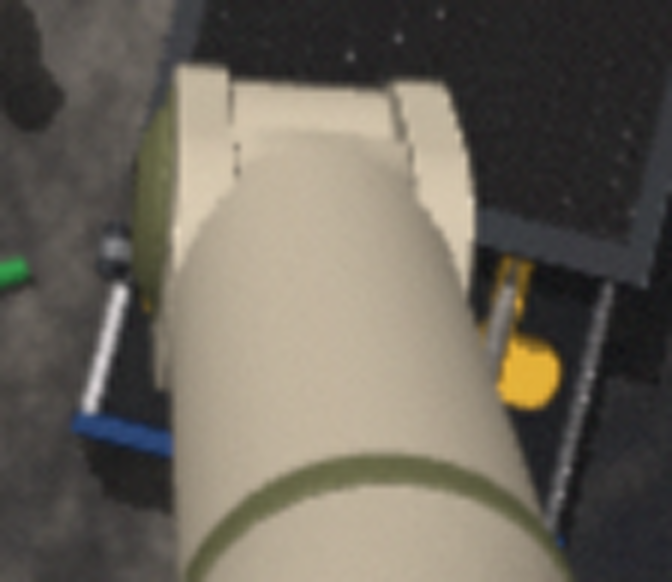

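View pics/s12.png

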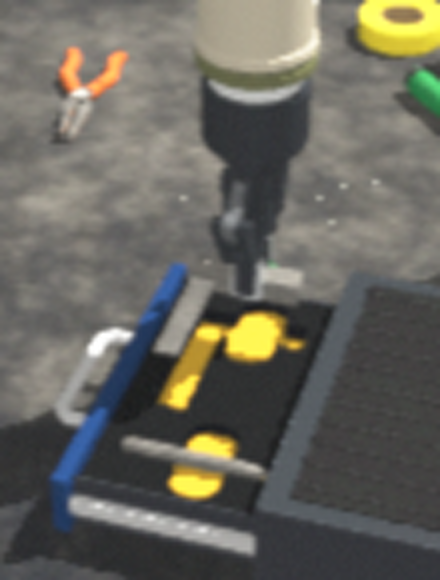

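drive_tool --travel '[[0.0008, -0.0008, -0.02], [0, 0, -0.012], [0, 0, 0], [0, 0, 0]]' --angular '[[0, 0, 0], [0, 0, 0], [0, 0, 0], [0, 0, 0]]' --fingers '[1, 1, 1, 1]'

```text
time: 12.98
eef_pos: [0.5816, -0.1305, 0.0609]
eef_rot: [180.0, 0.0, 163.8]
ft_force: [-0.6, -0.3, -0.5]
width: 0.0182
```

```bash
python3 - <<'E'
from h import *
s=cam("side","side6")
st=bot.sense(); print(st["eef_pos"],st["eef_rot"],st["width"],st["ft_force"])
crop(s["im"],210,170,290,250,7,"s13")
zb=st["eef_pos"][2]-.004+.010
a=rect(s,[.4957,-.1787],-16.2,(-.05,.18),(-.14,.14),zb,2500)
o=dict(s); o["im"]=cv2.imread("pics/side1.png"); b=rect(o,[.4957,-.1787],-16.2,(-.05,.18),(-.14,.14),.052,2500)
cv2.imwrite("pics/cmpa.png",a)
def pr(a,lo,o,P=2500):
    d=np.gradient(cv2.GaussianBlur(a.reshape(-1,1).astype(np.float32),(1,15),3).ravel()); e=abs(d)
    return [(round((o-(lo+i)/P),4),round(float(d[i]),1)) for i in range(1,len(d)-1) if e[i]>e[i-1] and e[i]>=e[i+1] and e[i]>.25*e.max()]
Y=b[:,:,2].astype(float)-b[:,:,0]
print("cut x",[pr(Y[310:420,k:k+25].mean(1),310,.18) for k in(210,250,340,390)],"end y",pr(Y[345:380,380:460].mean(0),380,.14))
G=a[:,:,0].astype(float)
print("blade x",[pr(G[290:430,k:k+25].mean(1),290,.18) for k in(210,250,300,340,390)],"end y",pr(G[345:375,380:460].mean(0),380,.14))
E
```

```text
[ 0.5816727  -0.13058332  0.06094684] [1.79996243e+02 4.80239057e-02 1.63803497e+02] 0.018343757615750647 [-0.6226024   0.53846485 -0.58539405]
cut x [[(0.0528, -11.6), (0.0468, 12.2), (0.0248, -11.8)], [(0.054, -4.4), (0.0464, 13.7), (0.0244, -13.9)], [(0.0456, 11.2), (0.0244, -11.1)], [(0.0464, 13.9), (0.0244, -13.8)]] end y [(-0.0292, -10.4)]
blade x [[(0.0564, -1.9), (0.0436, 3.4), (0.024, -6.9)], [(0.0436, 5.8), (0.024, -7.1)], [(0.0444, 6.3), (0.0244, -7.4)], [(0.044, 5.8), (0.024, -7.0)], [(0.044, 6.6), (0.0244, -7.1)]] end y [(-0.028, -5.1)]
```

View pics/s13.png

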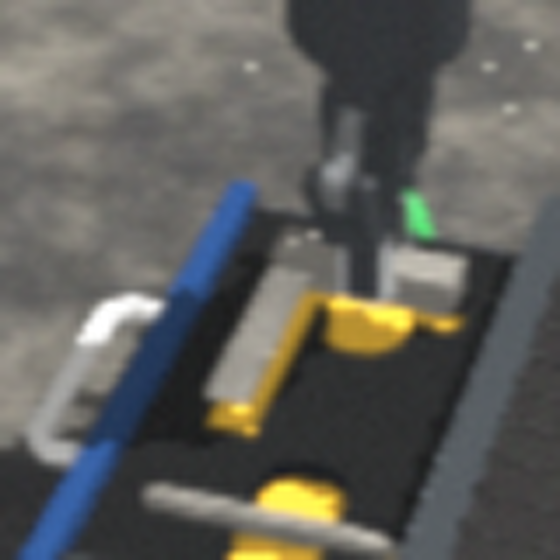

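View pics/cmpa.png

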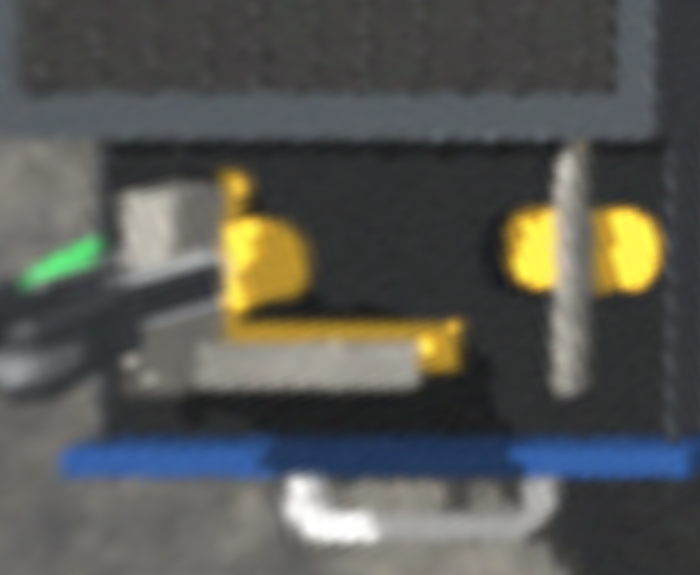

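drive_tool --travel '[[0.0008, 0.0001, -0.003], [0, 0, -0.003], [0, 0, -0.002], [0, 0, 0]]' --angular '[[0, 0, 0], [0, 0, 0], [0, 0, 0], [0, 0, 0]]' --fingers '[1, 1, 1, 1]'

```text
time: 13.52
eef_pos: [0.582, -0.1305, 0.052]
eef_rot: [-180.0, -0.0, 163.8]
ft_force: [0.9, 0.5, -0.8]
width: 0.0184
```

```bash
python3 - <<'E'
from h import *
s=cam("side","side7")
st=bot.sense(); print(st["eef_pos"],st["eef_rot"],st["width"],st["ft_force"],st["torque"])
crop(s["im"],210,170,290,250,7,"s14")
E
```

```text
[ 0.58204823 -0.13050489  0.05212745] [-1.79998506e+02 -1.23856505e-02  1.63793059e+02] 0.018468972592271222 [ 0.98906707 -0.22651307 -0.14746732] [0.00185175 0.0092702  0.01584106]
```

View pics/s14.png

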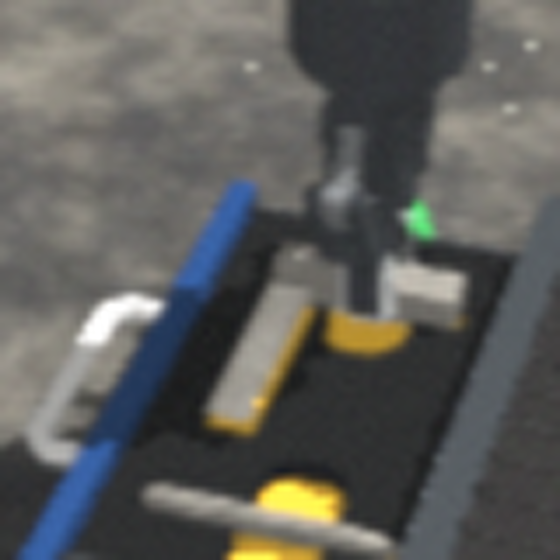

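drive_tool --travel '[[0.0004, -0.0001, -0.003], [0, 0, -0.003], [0, 0, -0.002], [0, 0, 0]]' --angular '[[0, 0, 0], [0, 0, 0], [0, 0, 0], [0, 0, 0]]' --fingers '[1, 1, 1, 1]'

```text
time: 14.08
eef_pos: [0.5824, -0.1306, 0.044]
eef_rot: [-180.0, -0.0, 163.8]
ft_force: [0.9, -0.4, -1.3]
width: 0.0185
```

```bash
python3 - <<'E'
from h import *
s=cam("side","side8")
st=bot.sense(); print(st["eef_pos"],st["eef_rot"],st["width"],st["ft_force"],st["torque"])
crop(s["im"],210,170,290,250,7,"s15")
E
```

```text
[ 0.58253549 -0.13060889  0.04418219] [-1.79999586e+02 -2.38666815e-03  1.63797734e+02] 0.01871995485160886 [ 0.14123381 -0.07524047 -0.38694835] [-0.01355894  0.01492371 -0.05093097]
```

View pics/s15.png

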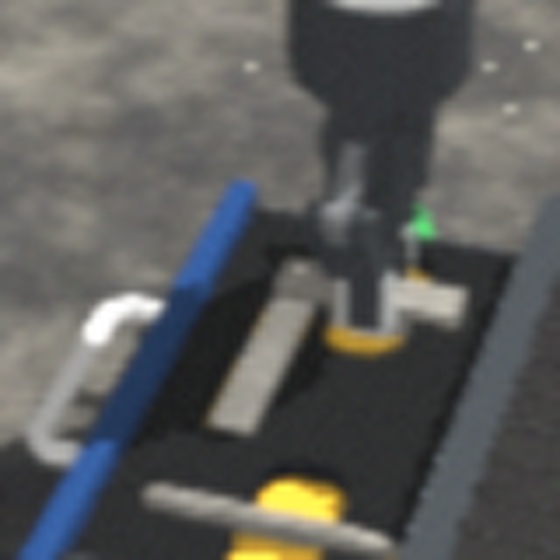

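drive_tool --travel '[[0, 0, -0.0022], [0, 0, 0], [0, 0, 0], [0, 0, 0], [0, 0, 0], [0, 0, 0.03], [0, 0, 0.05], [-0.03, 0.05, 0.03], [-0.04, 0.05, 0], [-0.04, 0.05, 0], [-0.04, 0.05, 0], [0, 0, 0]]' --angular '[[0, 0, 0], [0, 0, 0], [0, 0, 0], [0, 0, 0], [0, 0, 0], [0, 0, 0], [0, 0, 0], [0, 0, 0], [0, 0, 0], [0, 0, 0], [0, 0, 0], [0, 0, 0]]' --fingers '[1, 1, 0.62, 0.62, 0.62, 0.62, 0.6, 0.6, 0.6, 0.6, 1, 1]'

```text
time: 15.62
eef_pos: [0.4339, 0.0669, 0.1509]
eef_rot: [180.0, -0.1, 164.2]
ft_force: [0.5, -0.7, 1.2]
width: -0.0002
```

```bash
python3 - <<'E'
from h import *
c=cam("top","top9");s=cam("side","side9")
st=bot.sense(); print(st["eef_pos"],st["eef_rot"],st["q"],st["width"],st["ft_force"])
crop(s["im"],170,170,290,270,6,"s16");crop(c["im"],255,150,362,275,5,"t16")
E
```

```text
[0.43703625 0.06402868 0.1509714 ] [1.79981313e+02 4.64894519e-02 1.63908363e+02] [-1.57099769e+01  2.29727343e+01 -1.11163893e-04  1.32260788e+02
  2.07126426e-02  2.47171208e+01  5.81794799e+01] -0.00027133470546888353 [ 0.49751747 -1.87350602  0.40501202]
```

View pics/s16.png

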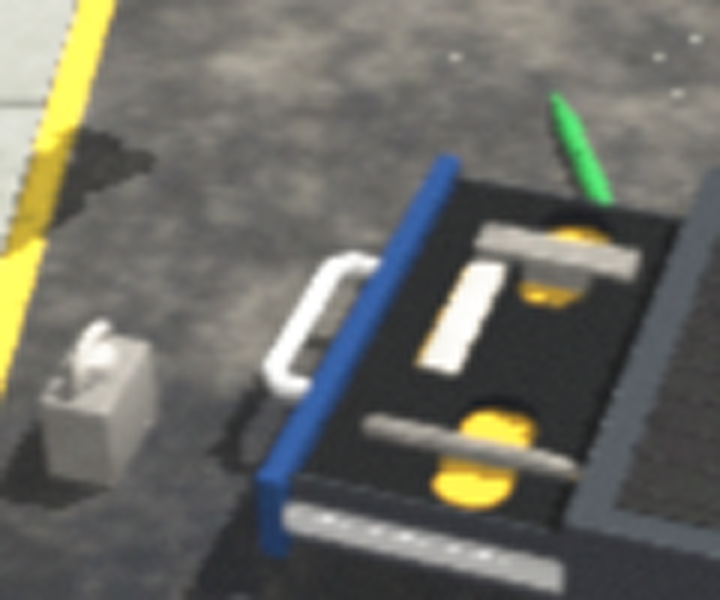

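View pics/t16.png

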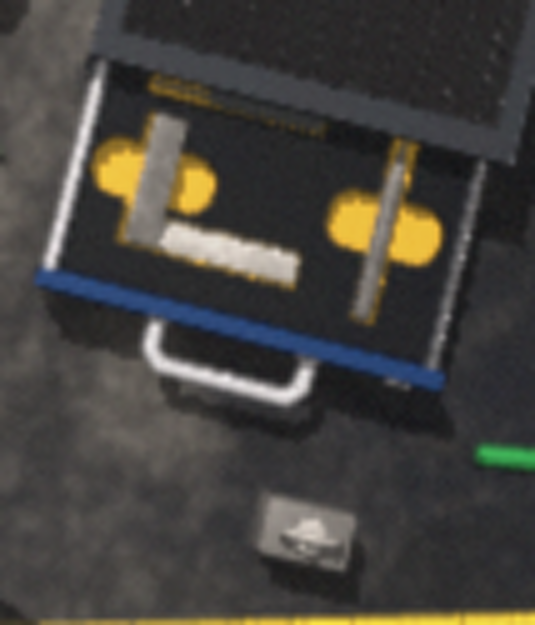

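```bash
python3 - <<'E'
from h import *
c=cam("top")
for z in(.045,.0):
    print(z,[onz(c,(255+u/5,150+v/5),z).round(3).tolist() for u,v in((265,492),(357,512),(350,572),(257,548))])
def d(p): 
    q=np.array(p[:2])-[.4957,-.1787]; return [.9603*q[0]-.279*q[1],.279*q[0]+.9603*q[1]]
print([np.round(d(onz(c,(255+u/5,150+v/5),.055)),3).tolist() for u,v in((265,492),(357,512),(350,572),(257,548))])
print("bar",[np.round(d(onz(c,(255+u/5,150+v/5),.045)),3).tolist() for u,v in((160,368),(295,402),(225,378))])
E
```

```text
0.045 [[0.386, -0.192, 0.045], [0.373, -0.248, 0.045], [0.337, -0.242, 0.045], [0.352, -0.186, 0.045]]
0.0 [[0.382, -0.198, 0.0], [0.368, -0.256, 0.0], [0.33, -0.25, 0.0], [0.347, -0.192, 0.0]]
[[-0.101, -0.042], [-0.098, -0.098], [-0.134, -0.103], [-0.135, -0.045]]
bar [[-0.045, 0.038], [-0.044, -0.047], [-0.04, -0.002]]
```

drive_tool --travel '[[0, -0.045, 0], [0, -0.045, 0], [-0.004, -0.045, 0], [-0.004, -0.045, 0], [-0.004, -0.042, 0], [0, 0, 0], [0, 0, 0]]' --angular '[[0, 0, 0], [0, 0, 0], [0, 0, 0], [0, 0, 0], [0, 0, 0], [0, 0, 0], [0, 0, 0]]' --fingers '[1, 1, 1, 1, 1, 1, 1]'

```text
time: 16.65
eef_pos: [0.4248, -0.1594, 0.1505]
eef_rot: [180.0, 0.0, 163.6]
ft_force: [-1.2, -0.1, 0.3]
width: -0.0005
```

drive_tool --travel '[[0, 0, -0.04], [0, 0, -0.04], [0, 0, -0.03], [0, 0, -0.01], [0, 0, 0]]' --angular '[[0, 0, 0], [0, 0, 0], [0, 0, 0], [0, 0, 0], [0, 0, 0]]' --fingers '[1, 1, 1, 1, 1]'

```text
time: 17.27
eef_pos: [0.4248, -0.158, 0.0305]
eef_rot: [180.0, -0.1, 163.9]
ft_force: [-0.5, 0.3, 0.9]
width: -0.0005
```

```bash
python3 - <<'E'
from h import *
s=cam("side","side10");st=bot.sense(); print(st["eef_pos"],st["eef_rot"],st["ft_force"])
crop(s["im"],170,170,290,270,6,"s17")
E
```

```text
[ 0.42507407 -0.15819914  0.03112354] [1.79996951e+02 8.70571822e-03 1.63837156e+02] [-0.56219948 -0.08009095  0.23278438]
```

View pics/s17.png

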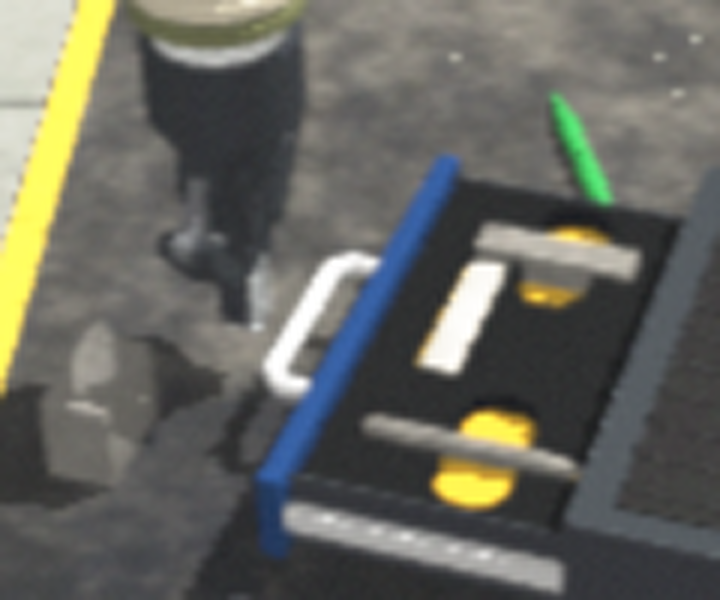

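drive_tool --travel '[[0.0077, -0.0022, 0], [0.0058, -0.0017, 0], [0.0058, -0.0017, 0], [0.0077, -0.0022, 0], [0.0077, -0.0022, 0], [0.0077, -0.0022, 0], [0.0077, -0.0022, 0], [0.0077, -0.0022, 0], [0.0077, -0.0022, 0]]' --angular '[[0, 0, 0], [0, 0, 0], [0, 0, 0], [0, 0, 0], [0, 0, 0], [0, 0, 0], [0, 0, 0], [0, 0, 0], [0, 0, 0]]' --fingers '[1, 1, 1, 1, 1, 1, 1, 1, 1]'

```text
time: 18.45
eef_pos: [0.4907, -0.1776, 0.0306]
eef_rot: [-180.0, -0.0, 163.8]
ft_force: [-1.6, -0.9, 0.4]
width: 0.0001
```

```bash
python3 - <<'E'
from h import *
s=cam("side","side11");st=bot.sense(); print(st["eef_pos"],st["eef_rot"],st["ft_force"])
crop(s["im"],170,170,290,270,6,"s18")
E
```

```text
[ 0.49221217 -0.1778498   0.03069311] [1.79995952e+02 9.75367415e-02 1.63798291e+02] [ 2.57664064 -0.68346251  0.42350714]
```

View pics/s18.png

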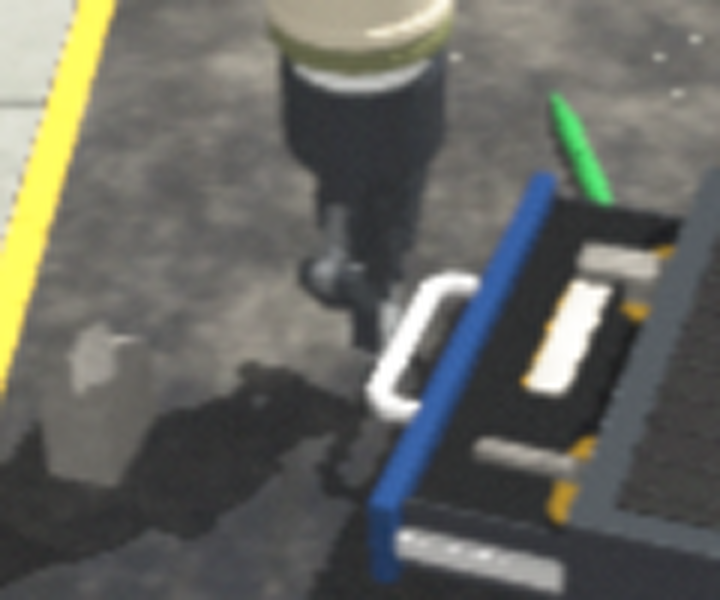

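drive_tool --travel '[[0.0058, -0.0017, 0], [0.0077, -0.0022, 0], [0.0077, -0.0022, 0], [0.0077, -0.0022, 0], [0.0077, -0.0022, 0], [0.0077, -0.0022, 0], [0.0058, -0.0017, 0], [0.0038, -0.0011, 0], [0.0038, -0.0011, 0], [0, 0, 0]]' --angular '[[0, 0, 0], [0, 0, 0], [0, 0, 0], [0, 0, 0], [0, 0, 0], [0, 0, 0], [0, 0, 0], [0, 0, 0], [0, 0, 0], [0, 0, 0]]' --fingers '[1, 1, 1, 1, 1, 1, 1, 1, 1, 1]'

```text
time: 19.75
eef_pos: [0.5487, -0.194, 0.0307]
eef_rot: [180.0, 0.1, 163.8]
ft_force: [0.7, -0.2, 0.2]
width: 0.0004
```

```bash
python3 - <<'E'
from h import *
s=cam("side","side12");st=bot.sense(); print(st["eef_pos"],st["eef_rot"],st["ft_force"])
crop(s["im"],190,170,310,270,6,"s19")
E
```

```text
[ 0.54848308 -0.19398823  0.03077194] [1.79995238e+02 5.42329274e-02 1.63802762e+02] [-0.03115309  0.04592335  0.47075673]
```

View pics/s19.png

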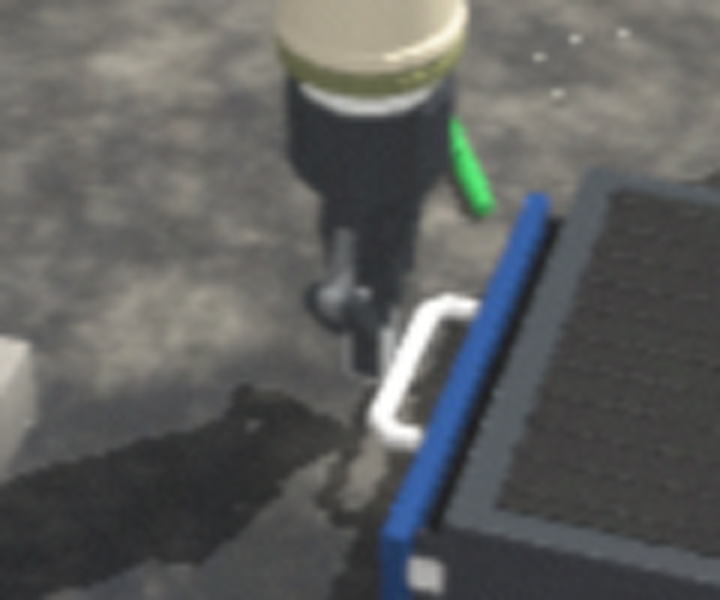

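drive_tool --travel '[[0.0029, -0.0008, 0], [0.0029, -0.0008, 0], [0.0029, -0.0009, 0], [0.0019, -0.0006, 0], [0.0019, -0.0005, 0], [0.0019, -0.0006, 0], [0.0019, -0.0005, 0]]' --angular '[[0, 0, 0], [0, 0, 0], [0, 0, 0], [0, 0, 0], [0, 0, 0], [0, 0, 0], [0, 0, 0]]' --fingers '[1, 1, 1, 1, 1, 1, 1]'

```text
time: 20.68
eef_pos: [0.5619, -0.198, 0.0304]
eef_rot: [-180.0, -0.3, 163.8]
ft_force: [-8.8, 3.7, 6.2]
width: 0.0001
```

drive_tool --travel '[[0.0014, -0.0004, 0], [0.0014, -0.0004, 0], [0.0014, -0.0004, 0], [0.0014, -0.0004, 0], [0.001, -0.0003, 0]]' --angular '[[0, 0, 0], [0, 0, 0], [0, 0, 0], [0, 0, 0], [0, 0, 0]]' --fingers '[1, 1, 1, 1, 1]'

```text
time: 21.3
eef_pos: [0.5718, -0.2008, 0.0307]
eef_rot: [180.0, 0.1, 163.8]
ft_force: [1.1, -0.2, -0.1]
width: 0.0001
```

```bash
python3 - <<'E'
from h import *
s=cam("side","side13");st=bot.sense(); print(st["eef_pos"],st["eef_rot"],st["ft_force"])
crop(s["im"],190,170,310,270,6,"s20")
E
```

```text
[ 0.57213868 -0.20083819  0.03082104] [1.79994165e+02 1.20279087e-01 1.63799332e+02] [ 0.49015672 -0.33744116  0.20614519]
```

View pics/s20.png

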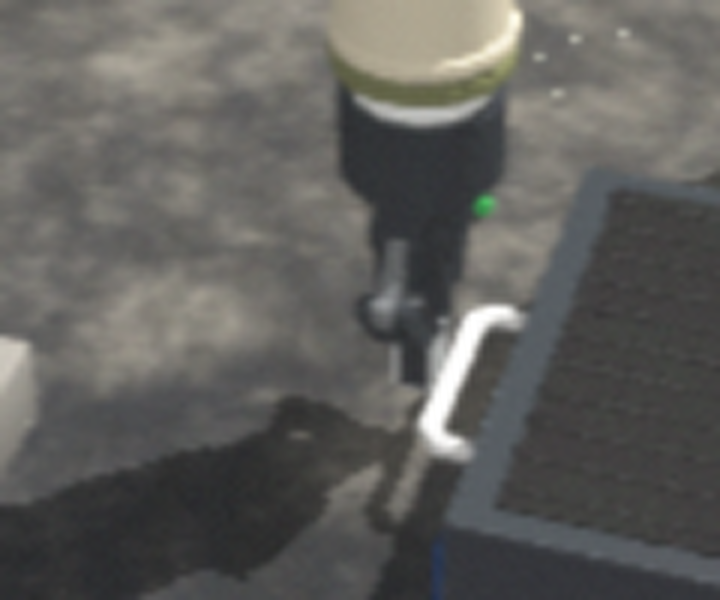

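drive_tool --travel '[[-0.01, 0.003, 0], [-0.02, 0.006, 0], [0, 0, 0.05], [0, 0, 0.06], [-0.03, 0.05, 0.04], [-0.03, 0.05, 0], [-0.03, 0.05, 0], [0, 0.05, 0], [0, 0.05, 0], [0, 0.05, 0], [0, 0, 0]]' --angular '[[0, 0, 0], [0, 0, 0], [0, 0, 0], [0, 0, 0], [0, 0, 0], [0, 0, 0], [0, 0, 0], [0, 0, 0], [0, 0, 0], [0, 0, 0], [0, 0, 0]]' --fingers '[1, 1, 1, 1, 1, 1, 1, 1, 1, 1, 1]'

```text
time: 22.72
eef_pos: [0.454, 0.1067, 0.1761]
eef_rot: [179.9, 0.0, 164.2]
ft_force: [0.3, -0.4, -0.5]
width: 0.0002
```

```bash
python3 - <<'E'
from h import *
c=cam("top","top14");s=cam("side","side14");st=bot.sense(); print(st["time"],st["eef_pos"],st["ft_force"])
crop(s["im"],170,110,350,290,3,"s21"); crop(c["im"],250,95,380,270,3,"t21")
a=rect(c,[.4957,-.1787],-16.2,(-.05,.18),(-.14,.14),.059,2500); cv2.imwrite("pics/r14.png",a)
# unchanged objects
o=cv2.imread("pics/top0.png"); d=cv2.absdiff(o,c["im"]).max(2)
for n,(x0,y0,x1,y1) in dict(weight=(300,243,332,270),tape=(130,168,165,192),pliers=(120,228,182,255),bottle=(232,112,255,142)).items(): print(n,(d[y0:y1,x0:x1]>25).sum())
E
```

```text
22.825 [0.45383194 0.10270425 0.17599417] [ 0.32572967 -0.24287473  0.1960777 ]
weight 0
tape 0
pliers 1194
bottle 0
```

View pics/s21.png

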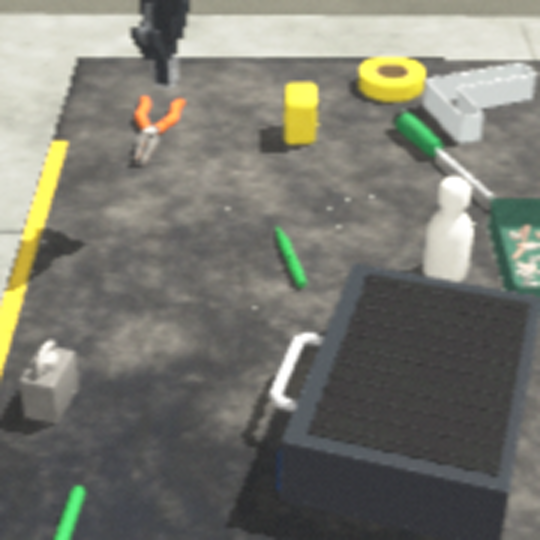

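View pics/t21.png

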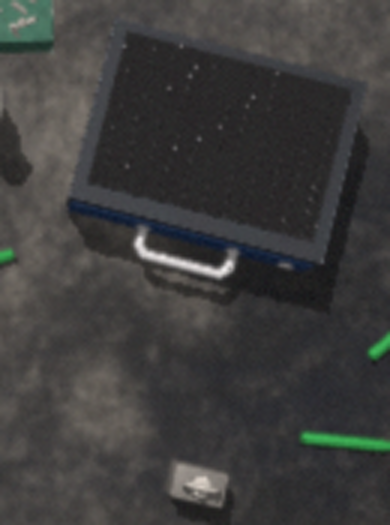

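View pics/r14.png

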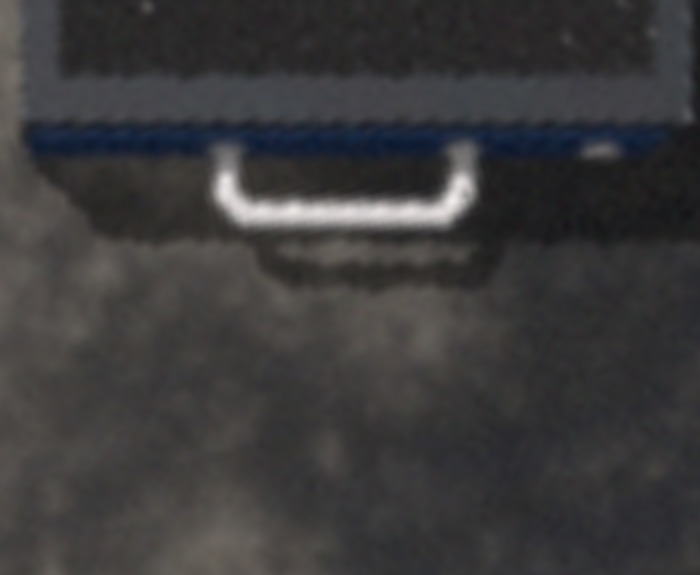

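```bash
python3 - <<'E'
from h import *
c=cam("top","top15")
org=[.4957,-.1787]
def toworld(x,y,z): return [org[0]+.9603*x+.279*y,org[1]-.279*x+.9603*y,z]
def dr(p): q=np.array(p[:2])-org; return .9603*q[0]-.279*q[1]
f=lambda row,col,z: round(dr(onz(c,proj(c,toworld(.18-row/2500,.14-col/2500,.059)),z)),4)
for col in(150,340,550): print("case edge z.08",f(122,col,.08),"blue low row155 at z.0115",f(155,col,.0115),"z.059",f(155,col,.059))
print("bar top edges",f(203,340,.043),f(224,340,.038),"centre z.040",f(213,340,.042))
crop(c["im"],100,165,260,260,5,"t22")
E
```

```text
case edge z.08 0.1279 blue low row155 at z.0115 0.125 z.059 0.118
case edge z.08 0.1279 blue low row155 at z.0115 0.125 z.059 0.118
case edge z.08 0.1279 blue low row155 at z.0115 0.125 z.059 0.118
bar top edges 0.1009 0.0929 centre z.040 0.0969
```

View pics/t22.png

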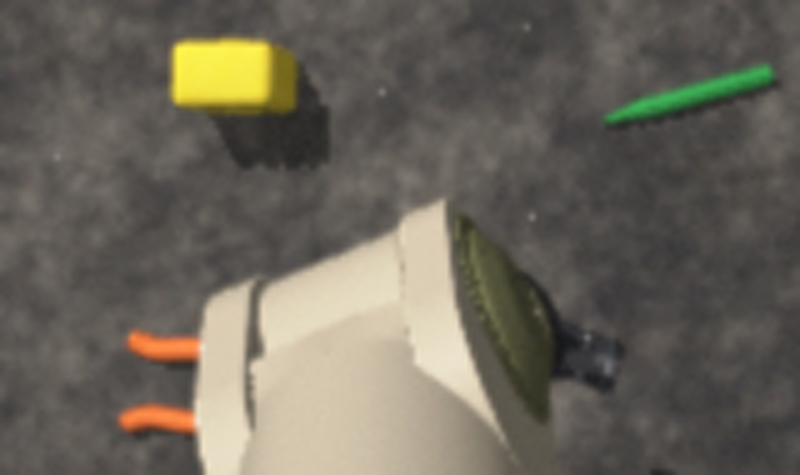

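```bash
python3 - <<'E'
from cell import bot
print(bot.job_done())
E
```

```text
the job is handed in; nothing more can be done
None
```

The punch is in its groove, the square is flat in its L-shaped cut-out, and the drawer is home with the catch engaged. I handed the job in at about 23 s of the 69 s allowed.

- **Tools:** after I let go of each, the pictures showed it down inside its cut-out. Both passed under the lip with no rise in push force.
- **Drawer:** I pushed on the handle bar at about 0.06 m/s, slowing to 1.5 mm steps of the arm at the catch. The force peaked at about 10 N, then fell away as the catch pulled the drawer shut. In the last picture the front stands about 3 mm proud of the case and the bar about 31 mm in front of it. Nominal values are 4 and 32 mm, so this is within camera accuracy.
- **Things to leave alone:** the weight, tape measure and bottle show no change from the first top view. The arm hid the pliers in the last top view, so that check failed for them; in the side view they look unmoved.
- **Disagreements:** the two cameras differed by about 3 mm across the drawer. I corrected using where the punch actually landed, and the square then went in without contact. The gripper also read about 18 mm on the 21 mm stock, which I did not explain.

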